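# Slide a lens tub off the step and click it onto the lid of the tub below

## Robot

A 6-joint arm with a two-finger parallel gripper is mounted at the origin on the work surface. World frame = base frame: x ahead of the robot, y to its left, z up, the work surface at z = 0. Lengths are in m, angles in rad, forces in N, time in s.
With the tool pointing down it reaches from about 0.375 to 0.975 m from the base axis. Payload 3.8 kg.
Tool frame: the origin (TCP) lies between the finger pads; the fingertips stand 11 mm ahead of it and the grasp point (between the pads) lies 8 mm behind it; x points along the fingers, y is the direction in which the jaws open and shut, and the axes are right-handed (so a half turn about x gives the same grasp; the last joint's range is limited). The gripper opens to 85 mm and grips with 20 to 120 N. Pads are 22 mm wide; open, the fingers measure 114 mm over their backs; the gripper's body (76 mm by 85 mm) begins 54 mm behind the grasp point. The pads swing forward as they close: fully open they stand 13 mm farther back than shut.
Start: joints at [1.099, 0.264, 1.604, -0, 1.274, -0.037], TCP at [0.284, 0.612, 0.242] pointing down, gripper open.
Joint ranges: [-2.63, 2.63], [-0.94, 2.18], [0.31, 2.57], [-1.31, 4.45], [0, 2.66], [-2.55, 2.55]. Speed limits (rad/s): [2.57, 2.57, 3.14, 3.14, 3.14, 3.14].

## Interface

Orientations are given as a unit quaternion [x, y, z, w].
In Python, from plant import env, vision, ticket gives the robot as it stands. The module is installed in compiled form; this text tells all that it offers.
- The arm moves only by the tool drive_tool, never from a script. Its argument "commands" is a list of rows, each a list of 5 numbers: the shift along the tool's x, y, z in cm, then the turn about the tool's x in units of 6 degrees (1.0 is 6 degrees), then the finger opening in cm, from 0 to 8.54. In form: [[dx, dy, dz, roll, gripper], ...]. A call has 1 to 12 rows; each row is the pose to reach, as a shift and turn from the pose measured when the call began, along the tool's axes at that moment; what a row does not reach only later rows make up. A row lasts 1/12 s, in which the tool goes at most 41.7 mm and 7.16 degrees, less where a joint would pass 70% of its speed; a pose out of reach is approached as far as the arm can. A call with a gripper value outside its range is refused whole. The fingers move at their own pace and stop on an object; "newtons" is the grip in N (left out, the last holds). Time passes only in rows, so rows that repeat a pose let the fingers close. It gives the time, the measured TCP pose, the force and the opening at its end, in the units of the state.
- env.get_obs(): the state, without advancing time (a new reading comes with each control period).
- vision.grab_frame(name): name is "scene" or "top" or "wrist"; returns the picture (384x512x3 uint8, red, green, blue); there is no depth.
- vision.camera_params(name): a dict with "fx", "fy", "cx", "cy" (pixels), "pose" (4x4, takes a point from camera to world coordinates). Camera axes: x right, y down, z forward; pixel columns grow to the right and rows downward; lengths in m; the calibration is good to about 2 mm. The wrist camera is an equidistant fisheye: a pixel r from the principal point sees the ray r / f radians off the axis. A picture is of the moment at which its call begins: read the wrist's pose just before it. camera_params takes no time and is no camera call; for the wrist camera it gives the pose at the moment of the call.
- ticket.hand_in(): hands the job in, once; it reports no verdict.
The state is a dict: "time": time; "joint_positions": joint angles; "dq": joint speeds; "joint_torque": joint torques, N m; "tool_pos": TCP position; "tcp_rot": TCP orientation; "ft_force": force on the tool from outside, world axes, zero at the start; "moment": the same for the moment, N m; "gripper_width": opening from 0.0 (shut) to 1.0 (fully open).
Only numpy, scipy, OpenCV 4.12 (cv2) and the standard library are available. Lean on these libraries where they do the work, as an engineer would, in place of code of your own. Each camera call takes 0.05 s, during which the arm holds its last target. There are 200 camera calls.

## Task

Stack the two lens tubs: first take the brass weight off the blue tub and stand it upright on the counter, then push the blue tub up against the metal step, and then slide the green tub off the step and across onto the blue tub's lid until all four of its feet drop fully home into the lid's recesses. The blue tub stays standing flat on the counter; never tip the green tub or let it fall, do not disturb the frame, the screwdriver or the lens disc, and leave everything at rest.

Things in the scene. Friction and masses are not known exactly. Their poses are not given: they have to be found in the camera images.
- lower_tub: Blue closed lens tub with white lid, loose on the counter, about 1.2 kg (varies), slides when pushed. 108 x 108 mm plan, flat vertical walls, too wide to grasp; 52 mm tall with 6 mm feet. Origin: centre of plan, at the feet's undersides; x, y along its sides. Starts 20 to 60 mm from the step's +y or -y face (either), turned under 0.15 rad from the step, up to 15 mm off the step's centre line in x
- lid_top (a point): Centre of the blue tub's flat lid top, 52 mm above its origin, same axes. Four square recesses, 15 x 15 mm, 5 mm deep, dark floors, at (x,y) = (-43,-41), (43,-41), (-27,41), (27,41) mm from here: wide pair on the -y side, narrow pair on the +y side, so that the feet of a tub sliding along y pass beside the recesses that are not theirs
- upper_tub: Green closed lens tub, same shape, size, lid and axes as the blue one, about 0.45 kg (varies), loose on top of the step within 15 mm of its middle, turned up to 0.2 rad from the step (no half turn needed). Too wide to grasp. Origin: centre of plan at the feet's undersides. Fully home, its origin is directly over the blue tub's and 47 mm above it (52 mm while standing on the flat lid), axes aligned
- upper_feet (a point): The green tub's origin again (centre of plan, level of the feet's tips). Its four black feet are round, 12 mm across tapering to 8.4 mm at the tip, 6 mm tall, at the same (x,y) as the lid recesses: (-43,-41), (43,-41), (-27,41), (27,41) mm
- riser: Fixed metal step (solid block with a flat top), 160 mm along its x, 130 mm along its y, 53.5 mm tall, so its top is 1.5 mm above the blue tub's lid. Origin: centre of its underside on the counter. Its two long faces look along its +y and -y.
- weight_center (a point): Centre of a plain upright brass cylinder (bench weight), 36 mm across, 45 mm tall, about 0.4 kg, loose, standing on the blue tub's lid within 20 mm of its middle. The point is half-way up, 22.5 mm above its underside; z is its axis.
- frame: Bystander: folded rose gold round spectacle frame lying flat, 55 mm along its x by 136 mm along its y, 10 mm tall, loose. Origin: centre of its underside.
- screwdriver: Bystander: wooden-handled jeweller's screwdriver, 130 mm long, lying along its x, under 25 mm tall, loose. Origin near its middle, on the counter.
- sizer: Bystander: clear acrylic lens sizer disc with an orange centre, 64 mm across, 5 mm thick, lying flat, loose. Origin: centre of its underside.

How it is judged:
On the way, in this order (a step that is already met when the one before it is completed fails the run):
1. the brass weight stands upright on the counter (height (world z) of weight_center between 0.018 and 0.027 m and angle between weight_center's own z axis and vertical below 0.08 rad), for 0.2 s.
2. the blue tub stands against the step (gap under about 8 mm) (y of lower_tub in the frame of riser between -0.127 and 0.127 m and height (world z) of lower_tub below 0.004 m), for 0.2 s.
3. the green tub's feet are home in the blue tub's lid (x of upper_tub in the frame of lower_tub between -0.004 and 0.004 m and y of upper_tub in the frame of lower_tub between -0.004 and 0.004 m and z of upper_tub in the frame of lower_tub between 0.044 and 0.0492 m and angle between the x axis of upper_tub and the x axis of lower_tub, either way round below 0.06 rad and angle between the z axis of upper_tub and the z axis of lower_tub, either way round below 0.025 rad), for 0.2 s.
At the end, for the whole second after the job is handed in: Green tub on the blue within 4 mm in x, y, 0.06 rad yaw, 0.025 rad level, its origin 44 to 49.2 mm above the blue's (feet in recesses); blue tub flat on the counter (4 mm, 0.03 rad); weight upright on the counter (centre 18 to 27 mm high, 0.08 rad); tubs at rest (all of step 1 and all of step 3 and height (world z) of lower_tub below 0.004 m and angle between lower_tub's own z axis and vertical below 0.03 rad and linear speed of each of upper_tub, lower_tub below 0.02 m/s); the robot touches nothing.
It fails at once if the green tub is tipped by more than 0.3 rad (angle between upper_tub's own z axis and vertical above 0.3 rad).
It fails at once if the green tub falls below the lid (height (world z) of upper_tub below 0.035 m).
It fails at once if the spectacle frame is moved by more than 20 mm (distance of frame from where it was at the start of the episode above 0.02 m).
It fails at once if the screwdriver is moved by more than 20 mm (distance of screwdriver from where it was at the start of the episode above 0.02 m).
It fails at once if the lens sizer disc is moved by more than 20 mm (distance of sizer from where it was at the start of the episode above 0.02 m).
It also fails if it takes over 72 s, if anything falls off the work surface, if the arm or the gripper's body presses on something with over 40 N, if the wrist force passes 120 N, or if a joint passes its speed limit or range.

## Working session

There is one attempt and no reset: what is moved stays moved. The work goes in short steps, Python scripts to look and compute and a tool call to move; the robot and the scene stay as the last step left them, time stands still between calls to the robot, and variables do not carry over. Pictures are saved under pics/ and viewed, about 8 in all and at most 12, crops included, and the job is handed in when it is done.

Besides the shell and the picture viewer there is one more tool, called after "Request:" as name(argument=value, ...) on one line, values as JSON. drive_tool: Moves the arm, as the interface text tells. Its arguments: {"type":"object","properties":{"commands":{"type":"array"},"newtons":{"type":"number"}},"required":["commands"]}

```bash
mkdir -p pics; python3 - <<'E'
from plant import env,vision
import cv2,numpy as np
o=env.get_obs();print({k:np.round(v,3) for k,v in o.items()})
for n in("scene","top"):
    im=vision.grab_frame(n);cv2.imwrite(f"pics/{n}0.png",im[:,:,::-1]);p=vision.camera_params(n);print(n,p)
E
```

```text
{'time': np.float64(0.0), 'joint_positions': array([ 1.099,  0.265,  1.605,  0.   ,  1.274, -0.037]), 'dq': array([ 0.002,  0.001, -0.001,  0.   , -0.   ,  0.   ]), 'joint_torque': array([ 0.0000e+00, -5.1510e+01, -3.6732e+01, -0.0000e+00,  1.3000e-02,
        0.0000e+00]), 'tool_pos': array([0.284, 0.612, 0.241]), 'tcp_rot': array([ 0.152,  0.691, -0.153,  0.69 ]), 'ft_force': array([-0.908,  0.336, -0.242]), 'moment': array([0.022, 0.008, 0.   ]), 'gripper_width': np.float64(1.0)}
scene {'fx': 371.51982464254036, 'fy': 371.51982464254036, 'cx': 252.57533448461746, 'cy': 196.97652808754734, 'pose': array([[-0.31124819,  0.81549187, -0.48795242,  1.08158914],
       [ 0.95031044,  0.26390218, -0.16512333,  0.14457651],
       [-0.00588503, -0.51510062, -0.85710951,  0.83738434],
       [ 0.        ,  0.        ,  0.        ,  1.        ]])}
top {'fx': 426.6409874289994, 'fy': 426.6409874289994, 'cx': 254.8243158665878, 'cy': 193.55376981313367, 'pose': array([[ 1.83220941e-02, -9.98249147e-01,  5.62400296e-02,
         5.80802693e-01],
       [-9.99831523e-01, -1.82307905e-02,  2.13613309e-03,
         5.96956116e-03],
       [-1.10709284e-03, -5.62696930e-02, -9.98414992e-01,
         1.17238138e+00],
       [ 0.00000000e+00,  0.00000000e+00,  0.00000000e+00,
         1.00000000e+00]])}
```

View pics/top0.png

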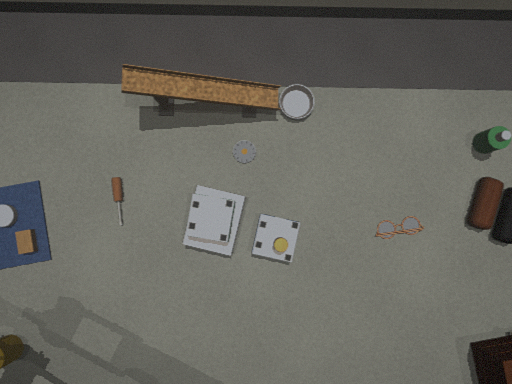

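View pics/scene0.png

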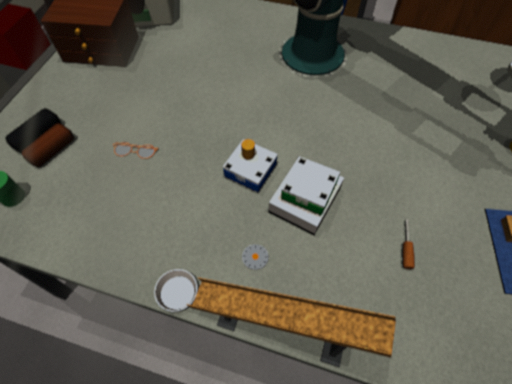

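```bash
cat > h.py <<'E'
from plant import env,vision
import cv2,numpy as np
R=np.array([(-43,-41),(43,-41),(-27,41),(27,41)])/1000.
def ray(P,uv,z):
    d=P['pose'][:3,:3]@np.array([(uv[0]-P['cx'])/P['fx'],(uv[1]-P['cy'])/P['fy'],1]);c=P['pose'][:3,3]
    return (c+d*(z-c[2])/d[2])[:2]
def blobs(im,box,thr=60,amin=8,amax=400):
    x0,y0,x1,y1=box;s=4
    g=cv2.resize(im[y0:y1,x0:x1].max(2),None,fx=s,fy=s,interpolation=cv2.INTER_CUBIC)
    n,l,st,c=cv2.connectedComponentsWithStats((g<thr).astype(np.uint8))
    return [((c[i][0]+.5)/s-.5+x0,(c[i][1]+.5)/s-.5+y0,st[i][4]/s/s) for i in range(1,n) if amin<st[i][4]/s/s<amax]
def fit(pts,model=R):
    "best rigid 2D assignment model->pts; returns xy,yaw,rms"
    import itertools
    best=None
    for pm in itertools.permutations(range(len(pts)),len(model)):
        q=np.array(pts)[list(pm)];a=model-model.mean(0);b=q-q.mean(0)
        th=np.arctan2((a[:,0]*b[:,1]-a[:,1]*b[:,0]).sum(),(a*b).sum())
        Rm=np.array([[np.cos(th),-np.sin(th)],[np.sin(th),np.cos(th)]])
        t=q.mean(0)-Rm@model.mean(0);r=np.sqrt((((Rm@model.T).T+t-q)**2).sum(1).mean())
        if best is None or r<best[2]: best=(t,th,r)
    return best
E
python3 - <<'E'
from h import *
P=vision.camera_params("top");im=cv2.imread("pics/top0.png")
for nm,box,z in(("green",(185,190,238,246),.1045),("blue",(252,213,302,265),.051)):
    b=blobs(im,box);print(nm,np.round(b,1))
    p=[ray(P,x,z) for x in b]
    if 4<=len(p)<=7: print(np.round(p,4),fit(p))
s=cv2.resize(im[180:275,175:310],None,fx=5.5,fy=5.5,interpolation=cv2.INTER_CUBIC);cv2.imwrite("pics/c0.png",s)
E
```

```text
green [[191.8 225.4  14.1]
 [223.3 237.4   9.2]]
blue [[262.7 223.9  10.5]
 [294.7 225.   12.7]
 [258.2 244.5  12.1]
 [287.7 257.   13.1]]
[[ 0.5646 -0.0137]
 [ 0.5634 -0.0975]
 [ 0.5106 -0.0029]
 [ 0.4796 -0.0805]] (array([ 0.52954149, -0.04867296]), np.float64(-0.1983202842426345), np.float64(0.0004394745390578767))
```

View pics/c0.png

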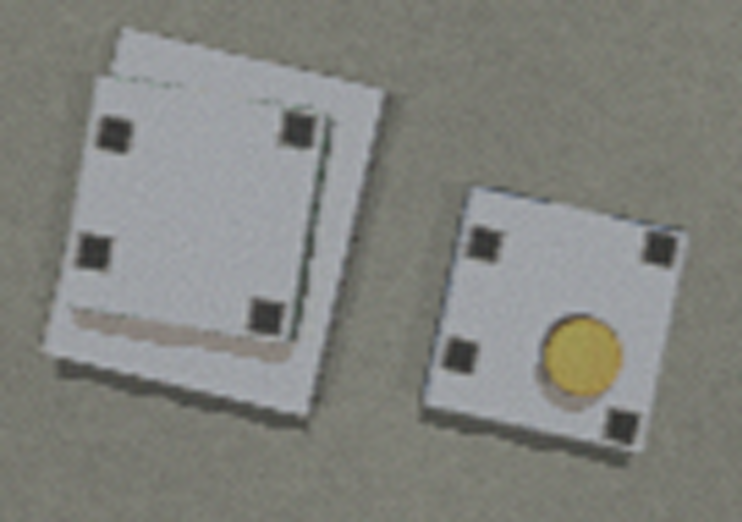

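```bash
cat >> h.py <<'E'
from scipy.spatial.transform import Rotation as Ro
def togo(x,y,z,jaw=None):
    "shift in tool axes (cm) and roll units to put TCP at x,y,z with jaw axis direction jaw (world yaw, mod pi)"
    o=env.get_obs();M=Ro.from_quat(o['tcp_rot']).as_matrix();d=M.T@(np.array([x,y,z])-o['tool_pos'])*100
    r=0
    if jaw is not None:
        cur=np.arctan2(M[1,1],M[0,1]);dy=(jaw-cur+np.pi/2)%np.pi-np.pi/2
        r=-np.degrees(dy)/6  # tool x is down
    return np.round(d,2),round(r,2),'q6',round(o['joint_positions'][5],3)
E
python3 - <<'E'
from h import *
P=vision.camera_params("top");im=cv2.imread("pics/top0.png")
b=[x for x in blobs(im,(190,192,235,243),85,6,40)];print(np.round(b,1));p=[ray(P,x,.1045) for x in b];print("green",fit(p))
b=[x for x in blobs(im,(254,215,301,265),85,6,40)];print(np.round(b,1));p=[ray(P,x,.051) for x in b];print("blue",fit(p))
c=np.array([(120,30),(385,92),(305,415),(45,350)])/5.5+(175-.4,180-.4)
q=np.array([ray(P,x,.0535) for x in c]);print("step",q.round(4),q.mean(0),[np.linalg.norm(q[i]-q[i-1]) for i in range(4)])
e=(q[0]-q[3])+(q[1]-q[2]);print("step x yaw",np.arctan2(e[1],e[0]))
h=cv2.cvtColor(im,cv2.COLOR_BGR2HSV)[213:265,252:302];m=cv2.inRange(h,(18,120,80),(35,255,255));ys,xs=np.nonzero(m)
w=ray(P,(xs.mean()+252,ys.mean()+213),.096);print("weight",w,len(xs))
M=Ro.from_quat(env.get_obs()['tcp_rot']).as_matrix();print(M.round(3))
print(togo(w[0],w[1],.12,-.2))
E
```

```text
[[228.8 203.2  25.4]
 [195.4 204.1  25.6]
 [191.8 225.4  24.7]
 [223.  237.3  25.3]]
green (array([0.57907292, 0.11987071]), np.float64(-0.14798842510001217), np.float64(0.0001480578893122744))
[[262.6 223.9  22.3]
 [294.6 224.8  23.6]
 [258.2 244.3  23.9]
 [287.6 257.1  23.4]]
blue (array([ 0.52975811, -0.04847241]), np.float64(-0.19849749412770828), np.float64(0.0001796363835437913))
step [[0.6634 0.1624]
 [0.636  0.0351]
 [0.4822 0.07  ]
 [0.5105 0.194 ]] [0.57304019 0.11534344] [np.float64(0.15610970495814658), np.float64(0.1301948663620696), np.float64(0.15777927919784496), np.float64(0.127235565088797)]
step x yaw -0.21351960443669843
weight [ 0.51462892 -0.05931692] 119
[[-0.001  0.421  0.907]
 [-0.002  0.907 -0.421]
 [-1.    -0.002 -0.   ]]
(array([ 12.21, -51.11,  49.18]), np.float64(12.76), 'q6', np.float64(-0.037))
```

Request:
drive_tool(commands=[[5,-51.1,49.2,12.76,8.5],[5,-51.1,49.2,12.76,8.5],[5,-51.1,49.2,12.76,8.5],[5,-51.1,49.2,12.76,8.5],[5,-51.1,49.2,12.76,8.5],[5,-51.1,49.2,12.76,8.5],[5,-51.1,49.2,12.76,8.5],[5,-51.1,49.2,12.76,8.5],[5,-51.1,49.2,12.76,8.5],[5,-51.1,49.2,12.76,8.5],[5,-51.1,49.2,12.76,8.5],[5,-51.1,49.2,12.76,8.5]])

```text
time: 1.1
tool_pos: [0.4462, 0.1385, 0.2067]
tcp_rot: [-0.548, -0.446, 0.549, -0.447]
ft_force: [1.0, 0.4, 0.2]
gripper_width: 0.998
```

Request:
drive_tool(commands=[[0,0,0,0,8.5]])

```text
time: 1.18
tool_pos: [0.4473, 0.1324, 0.2059]
tcp_rot: [-0.548, -0.444, 0.551, -0.446]
ft_force: [-0.0, 0.5, -0.7]
gripper_width: 0.998
```

```bash
python3 - <<'E'
from h import *
print(env.get_obs()['tool_pos'],togo(.5146,-.0593,.073,-.205))
E
```

```text
[0.44733328 0.13244686 0.20590811] (array([13.39, 10.57, 17.28]), np.float64(-0.05), 'q6', np.float64(0.45))
```

Request:
drive_tool(commands=[[5,10.6,17.3,0,8.5],[5,10.6,17.3,0,8.5],[5,10.6,17.3,0,8.5],[5,10.6,17.3,0,8.5],[5,10.6,17.3,0,8.5],[5,10.6,17.3,0,8.5],[5,10.6,17.3,0,8.5]])

```text
time: 1.77
tool_pos: [0.5146, -0.0609, 0.1555]
tcp_rot: [-0.548, -0.443, 0.553, -0.444]
ft_force: [-0.5, 0.1, 0.2]
gripper_width: 0.995
```

```bash
python3 - <<'E'
from h import *
print(togo(.5146,-.0593,.073,-.205))
P=vision.camera_params("wrist");im=vision.grab_frame("wrist")
print(P)
cv2.imwrite("pics/w1.png",im[:,:,::-1])
E
```

```text
(array([ 8.25, -0.01, -0.2 ]), np.float64(-0.08), 'q6', np.float64(0.054))
{'fx': 297.3186396354542, 'fy': 297.3186396354542, 'cx': 254.2923397146527, 'cy': 195.82692915725522, 'pose': array([[ 0.97726541, -0.20370735, -0.05878461,  0.52727718],
       [-0.21201712, -0.94028493, -0.26629495,  0.00554778],
       [-0.00102805,  0.27270419, -0.96209738,  0.28660386],
       [ 0.        ,  0.        ,  0.        ,  1.        ]])}
```

View pics/w1.png

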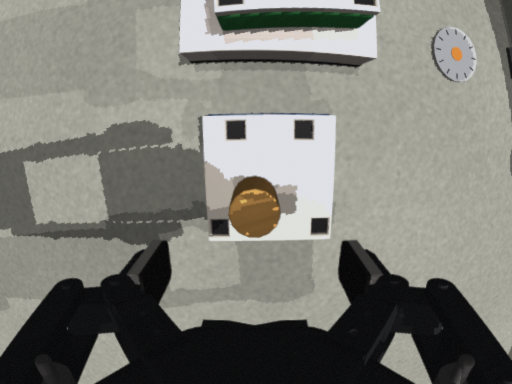

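Request:
drive_tool(commands=[[4,0,-0.2,-0.08,8.5],[8.2,0,-0.2,-0.08,8.5],[8.2,0,-0.2,-0.08,8.5],[8.2,0,-0.2,-0.08,8.5],[8.2,0,-0.2,-0.08,3],[8.2,0,-0.2,-0.08,3],[8.2,0,-0.2,-0.08,3],[8.2,0,-0.2,-0.08,3],[8.2,0,-0.2,-0.08,3],[8.2,0,-0.2,-0.08,3]], newtons=40)

```text
time: 2.65
tool_pos: [0.5159, -0.0578, 0.0764]
tcp_rot: [-0.547, -0.445, 0.549, -0.448]
ft_force: [-1.6, 2.5, 6.8]
gripper_width: 0.407
```

Request:
drive_tool(commands=[[0,0,0,0,3],[0,0,0,0,3],[-3,0,0,0,3],[-3,0,0,0,3]])

```text
time: 2.98
tool_pos: [0.5182, -0.0581, 0.1097]
tcp_rot: [0.549, 0.444, -0.548, 0.449]
ft_force: [1.9, -0.4, -2.2]
gripper_width: 0.405
```

```bash
python3 - <<'E'
from h import *
print(togo(.47,-.23,.1,-.205),togo(.47,-.23,.0225,-.205))
E
```

```text
(array([ 1.04, -1.23, 17.81]), np.float64(0.01), 'q6', np.float64(0.051)) (array([ 8.79, -1.28, 17.77]), np.float64(0.01), 'q6', np.float64(0.051))
```

Request:
drive_tool(commands=[[0,-1.2,17.8,0,3],[0,-1.2,17.8,0,3],[0,-1.2,17.8,0,3],[0,-1.2,17.8,0,3],[0,-1.2,17.8,0,3],[0,-1.2,17.8,0,3],[4,-1.2,17.8,0,3],[7,-1.2,17.8,0,3],[8.4,-1.2,17.8,0,3],[8.4,-1.2,17.8,0,3],[8.4,-1.2,17.8,0,3]])

```text
time: 3.9
tool_pos: [0.4702, -0.229, 0.0249]
tcp_rot: [0.548, 0.445, -0.548, 0.448]
ft_force: [-0.3, 0.1, -4.1]
gripper_width: 0.406
```

Request:
drive_tool(commands=[[0,0,0,0,3]])

```text
time: 3.98
tool_pos: [0.4705, -0.2283, 0.0246]
tcp_rot: [0.548, 0.445, -0.548, 0.448]
ft_force: [0.4, 0.1, -3.3]
gripper_width: 0.41
```

Request:
drive_tool(commands=[[0.1,0,0,0,3],[0.2,0,0,0,3],[0.2,0,0,0,3]])

```text
time: 4.23
tool_pos: [0.4706, -0.228, 0.0226]
tcp_rot: [0.548, 0.445, -0.548, 0.449]
ft_force: [-0.8, -0.4, -3.5]
gripper_width: 0.408
```

Request:
drive_tool(commands=[[0.1,0,0,0,3],[0.2,0,0,0,3],[0.2,0,0,0,3]])

```text
time: 4.48
tool_pos: [0.4708, -0.2282, 0.0223]
tcp_rot: [0.548, 0.445, -0.548, 0.448]
ft_force: [-5.2, 2.5, 10.5]
gripper_width: 0.406
```

Request:
drive_tool(commands=[[-0.05,0,0,0,3.6],[-0.05,0,0,0,3.9],[-0.05,0,0,0,4.5],[-0.05,0,0,0,7],[-0.05,0,0,0,7],[-0.05,0,0,0,7],[-4,0,0,0,7],[-8,0,0,0,7],[-10,0,0,0,7],[-10,0,0,0,7]])

```text
time: 5.32
tool_pos: [0.4745, -0.23, 0.1283]
tcp_rot: [0.55, 0.441, -0.546, 0.452]
ft_force: [1.3, -0.9, 1.2]
gripper_width: 0.82
```

```bash
python3 - <<'E'
from h import *
P=vision.camera_params("top");im=vision.grab_frame("top")[:,:,::-1].copy();cv2.imwrite("pics/top1.png",im)
cv2.imwrite("pics/w2.png",vision.grab_frame("wrist")[:,:,::-1])
b=[x for x in blobs(im,(254,215,301,265),85,6,40)];p=[ray(P,x,.051) for x in b];print(len(b),"blue",fit(p))
t=fit(p);th=t[1]
w=cv2.imread("pics/w2.png");t2=cv2.resize(im[195:320,215:370],None,fx=2.5,fy=2.5)
c=np.zeros((384,800,3),np.uint8);c[:,:512//1][:384]=w;c=c[:,:800];c[:t2.shape[0],512:][:, :]=t2[:, :288]
cv2.imwrite("pics/c1.png",c)
# standoff position
st=np.array([.5730,.1153]);ux=np.array([np.cos(-.2),np.sin(-.2)]);uy=np.array([-ux[1],ux[0]])
d=t[0]-st;print("blue rel step",d@ux,d@uy)
s=t[0]-uy*.095;print(s,togo(s[0],s[1],.15,-.2),togo(s[0],s[1],.035,-.2))
E
```

```text
4 blue (array([ 0.52972398, -0.04850461]), np.float64(-0.19809251917398027), np.float64(0.00017362937506527537))
blue rel step -0.009870425040528307 -0.16913704057669773
[ 0.5108504  -0.14161093] (array([-2.67,  2.15, -9.27]), np.float64(-0.03), 'q6', np.float64(-0.294)) (array([ 8.83,  2.07, -9.31]), np.float64(-0.03), 'q6', np.float64(-0.294))
```

View pics/c1.png

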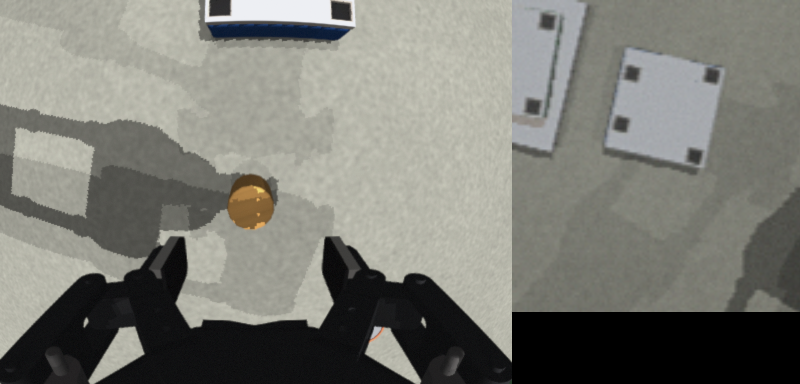

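Request:
drive_tool(commands=[[0,2.1,-4,0,7],[0,2.1,-8,0,7],[0,2.1,-9.3,0,7],[3.5,2.1,-9.3,0,7],[7,2.1,-9.3,0,7],[9.5,2.1,-9.3,0,7],[9.8,2.1,-9.3,0,7],[9.8,2.1,-9.3,0,7]])

```text
time: 6.08
tool_pos: [0.5075, -0.1406, 0.0216]
tcp_rot: [-0.547, -0.447, 0.549, -0.447]
ft_force: [-0.2, -0.6, 0.7]
gripper_width: 0.823
```

```bash
python3 - <<'E'
from h import *
o=env.get_obs();M=Ro.from_quat(o['tcp_rot']).as_matrix();print(M.round(3));print(o['tool_pos'],np.array([.5297,-.0485])-o['tool_pos'][:2])
print((M.T@np.r_[np.array([.5297,-.0485])-o['tool_pos'][:2],0])*100,'blue centre in tool')
E
```

```text
[[-0.002  0.979 -0.202]
 [-0.002 -0.202 -0.979]
 [-1.    -0.002  0.003]]
[ 0.50750579 -0.14061202  0.02159107] [0.02219421 0.09211202]
[-0.02523178  0.31725525 -9.46946556] blue centre in tool
```

Request:
drive_tool(commands=[[0,0.3,-1.2,0.05,7],[0,0.3,-2.4,0.05,7],[0,0.3,-2.8,0.05,7],[0,0.3,-3.2,0.05,7],[0,0.3,-3.7,0.05,7],[0,0.3,-4.2,0.05,7],[0,0.3,-4.7,0.05,7],[0,0.3,-5.2,0.05,7],[0,0.3,-5.7,0.05,7],[0,0.3,-6.2,0.05,7],[0,0.3,-6.6,0.05,7],[0,0.3,-7.0,0.05,7]])

```text
time: 7.08
tool_pos: [0.5252, -0.0745, 0.0228]
tcp_rot: [-0.547, -0.444, 0.55, -0.447]
ft_force: [-1.8, -8.9, 1.5]
gripper_width: 0.821
```

Request:
drive_tool(commands=[[0,0,-0.3,0,7],[0,0,-0.5,0,7],[0,0,-0.6,0,7]])

```text
time: 7.33
tool_pos: [0.5262, -0.0698, 0.0233]
tcp_rot: [-0.547, -0.444, 0.551, -0.448]
ft_force: [-1.0, -6.6, -3.6]
gripper_width: 0.821
```

```bash
python3 - <<'E'
from h import *
P=vision.camera_params("top");im=vision.grab_frame("top")[:,:,::-1].copy();cv2.imwrite("pics/top2.png",im)
b=[x for x in blobs(im,(232,205,300,262),85,6,40)];print(np.round(b,1));p=[ray(P,x,.051) for x in b if x[0]>235];
if len(p)>=4:
  f=fit(p);print(f)
o=env.get_obs();print(o['tool_pos'],o['ft_force'])
E
```

```text
[[246.6 220.2  23. ]
 [242.  240.3  22.6]]
[ 0.52621    -0.06961274  0.02326505] [-1.20853423 -5.71886942 -2.73780293]
```

Request:
drive_tool(commands=[[0,0,-0.2,0,7],[0,0,-0.4,0,7],[0,0,-0.5,0,7],[0,0,-0.5,0,7]])

```text
time: 7.72
tool_pos: [0.5269, -0.0658, 0.0237]
tcp_rot: [-0.546, -0.444, 0.551, -0.449]
ft_force: [-1.2, -5.5, -3.7]
gripper_width: 0.823
```

Request:
drive_tool(commands=[[0,0,-0.15,0,7],[0,0,-0.3,0,7],[0,0,-0.3,0,7]])

```text
time: 7.97
tool_pos: [0.5271, -0.064, 0.024]
tcp_rot: [-0.545, -0.443, 0.551, -0.45]
ft_force: [-0.5, -5.7, -4.6]
gripper_width: 0.824
```

Request:
drive_tool(commands=[[0,0,-0.2,0,7],[0,0,-0.4,0,7],[0,0,-0.5,0,7],[0,0,-0.5,0,7]])

```text
time: 8.3
tool_pos: [0.527, -0.0638, 0.0242]
tcp_rot: [-0.543, -0.442, 0.553, -0.452]
ft_force: [-3.9, -22.2, -3.7]
gripper_width: 0.818
```

Request:
drive_tool(commands=[[0,0,-0.2,0,7],[0,0,-0.4,0,7],[0,0,-0.4,0,7]])

```text
time: 8.55
tool_pos: [0.5266, -0.0638, 0.0247]
tcp_rot: [-0.541, -0.441, 0.555, -0.453]
ft_force: [-5.0, -18.5, -1.1]
gripper_width: 0.821
```

Request:
drive_tool(commands=[[0,0,1.0,0,7],[0,0,3,0,7],[0,0,4,0,7],[-4,0,4,0,7],[-8,0,4,0,7],[-12,0,4,0,7],[-14,0,4,0,7],[-14,0,4,0,7]])

```text
time: 9.22
tool_pos: [0.5239, -0.1003, 0.1734]
tcp_rot: [-0.544, -0.437, 0.552, -0.457]
ft_force: [1.1, -0.3, -0.1]
gripper_width: 0.818
```

```bash
python3 - <<'E'
from h import *
o=env.get_obs();M=Ro.from_quat(o['tcp_rot']).as_matrix();print(M.round(3));print(o['tool_pos'])
P=vision.camera_params("wrist");print(P['pose'].round(3));cv2.imwrite("pics/w3.png",vision.grab_frame("wrist")[:,:,::-1])
P=vision.camera_params("top");im=vision.grab_frame("top")[:,:,::-1].copy();cv2.imwrite("pics/top3.png",im)
b=[x for x in blobs(im,(185,192,295,262),85,6,40)];print(np.round(b,1))
E
```

```text
[[ 0.009  0.98  -0.201]
 [-0.028 -0.2   -0.979]
 [-1.     0.014  0.026]]
[ 0.5239372  -0.10034344  0.17342409]
[[ 0.98  -0.196 -0.044  0.534]
 [-0.2   -0.936 -0.289 -0.031]
 [ 0.015  0.292 -0.956  0.303]
 [ 0.     0.     0.     1.   ]]
[[228.8 203.2  23.9]
 [195.4 204.   24.5]
 [244.2 219.8  22.2]
 [276.1 220.8  24. ]
 [191.7 225.5  24.9]
 [223.  237.3  23.8]
 [239.6 239.9  23. ]
 [235.5 251.3  14.7]
 [268.9 253.   23.8]]
```

View pics/w3.png

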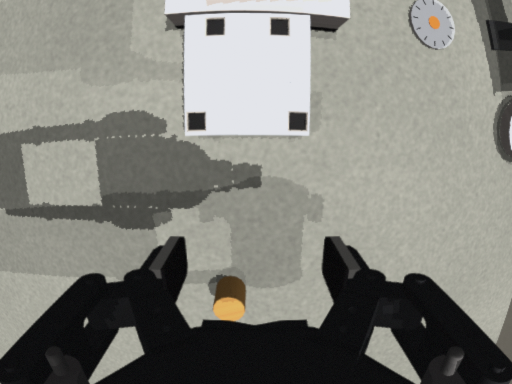

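```bash
cat >> h.py <<'E'
def tubs(save,zg=.1045,gbox=(185,190,238,246),bbox=(237,205,295,262)):
    P=vision.camera_params("top");im=vision.grab_frame("top")[:,:,::-1].copy();cv2.imwrite(save,im);out=[]
    for box,z in((gbox,zg),(bbox,.051)):
        b=[x for x in blobs(im,box,85,15,40)];p=[ray(P,x,z) for x in b]
        out.append(fit(p) if 4<=len(p)<=6 else (len(p),np.round(b,1)))
    return out
def rel(g,b):
    c,s=np.cos(b[1]),np.sin(b[1]);d=g[0]-b[0];return np.round([(c*d[0]+s*d[1])*1e3,(-s*d[0]+c*d[1])*1e3,g[1]-b[1]],3)
E
python3 - <<'E'
from h import *
g,b=tubs("pics/top4.png");print(g,b)
print("green in blue (mm,mm,rad)",rel(g,b))
t=np.array([.5268,-.0638]);print("TCP at contact in blue",rel((t,0),b))
E
```

```text
(array([0.57902035, 0.11990346]), np.float64(-0.14798279837549008), np.float64(0.00010851557688526167)) (array([5.39770073e-01, 2.01839615e-04]), np.float64(-0.20723835004415472), np.float64(0.00013966298647791336))
green in blue (mm,mm,rad) [1.37810e+01 1.25216e+02 5.90000e-02]
TCP at contact in blue [  0.476 -65.301   0.207]
```

```bash
cat >> h.py <<'E'
def inblue(b,x,y): 
    c,s=np.cos(b[1]),np.sin(b[1]);return b[0]+np.array([c*x-s*y,s*x+c*y])/1e3
B=(np.array([.53977,.00020]),-.2072)
def tcpb():
    o=env.get_obs();M=Ro.from_quat(o['tcp_rot']).as_matrix();return "tcp in blue",rel((o['tool_pos'][:2],0),B)[:2],'z',o['tool_pos'][2].round(4),'jaw-blue',round(np.arctan2(M[1,1],M[0,1])-B[1],3),'F',o['ft_force'].round(1)
E
python3 - <<'E'
from h import *
s=inblue(B,105,125);print(s,togo(*s,.17,-.2072+np.pi/2),togo(*s,.075),tcpb())
E
```

```text
[0.66823921 0.10092568] (array([ -0.99,  10.61, -22.59]), np.float64(-14.95), 'q6', np.float64(-0.005)) (array([  8.51,  10.6 , -22.83]), 0, 'q6', np.float64(-0.005)) ('tcp in blue', array([   0.119, -101.623]), 'z', np.float64(0.1658), 'jaw-blue', np.float64(0.006), 'F', array([ 0.1,  0.3, -1.3]))
```

Request:
drive_tool(commands=[[-1,10.6,-22.6,-14.95,7],[-1,10.6,-22.6,-14.95,7],[-1,10.6,-22.6,-14.95,7],[-1,10.6,-22.6,-14.95,7],[-1,10.6,-22.6,-14.95,7],[-1,10.6,-22.6,-14.95,7],[-1,10.6,-22.6,-14.95,7],[-1,10.6,-22.6,-14.95,7],[-1,10.6,-22.6,-14.95,7],[-1,10.6,-22.6,-14.95,7],[-1,10.6,-22.6,-14.95,7],[-1,10.6,-22.6,-14.95,7]])

```text
time: 10.37
tool_pos: [0.6663, 0.1011, 0.1667]
tcp_rot: [0.084, 0.703, -0.103, 0.699]
ft_force: [0.5, 0.0, -0.8]
gripper_width: 0.819
```

Request:
drive_tool(commands=[[0,0,0,0,7],[0,0,0,0,7]])

```text
time: 10.53
tool_pos: [0.6644, 0.1009, 0.1635]
tcp_rot: [0.085, 0.705, -0.105, 0.697]
ft_force: [-0.1, 0.3, 0.1]
gripper_width: 0.82
```

```bash
python3 - <<'E'
from h import *
s=inblue(B,105,125);print(togo(*s,.075,-.2072+np.pi/2),tcpb())
E
```

```text
(array([8.84, 0.36, 0.43]), np.float64(-0.59), 'q6', np.float64(-1.165)) ('tcp in blue', array([101.286, 124.217]), 'z', np.float64(0.1635), 'jaw-blue', np.float64(1.509), 'F', array([-0.1,  0.3,  0.1]))
```

Request:
drive_tool(commands=[[3.5,0.3,0.5,-0.59,7],[7,0.3,0.5,-0.59,7],[9.0,0.3,0.5,-0.59,7],[9.4,0.3,0.5,-0.59,7],[9.4,0.3,0.5,-0.59,7],[9.4,0.3,0.5,-0.59,7]])

```text
time: 11.03
tool_pos: [0.669, 0.1, 0.0698]
tcp_rot: [0.064, 0.707, -0.083, 0.699]
ft_force: [-0.8, 0.2, 1.4]
gripper_width: 0.82
```

```bash
python3 - <<'E'
from h import *
s=inblue(B,65,125);print(togo(*s,.069,-.2072+np.pi/2),tcpb())
E
```

```text
(array([ 0.11,  0.07, -4.09]), np.float64(-0.01), 'q6', np.float64(-1.223)) ('tcp in blue', array([105.952, 124.277]), 'z', np.float64(0.0698), 'jaw-blue', np.float64(1.57), 'F', array([-0.8,  0.2,  1.4]))
```

Request:
drive_tool(commands=[[0,0,-0.8,0,7],[0,0,-1.6,0,7],[0,0,-2.0,0,7],[0,0,-2.3,0,7],[0,0,-2.6,0,7],[0,0,-2.9,0,7],[0,0,-3.2,0,7],[0,0,-3.5,0,7],[0,0,-3.7,0,7],[0,0,-3.9,0,7],[0,0,-3.9,0,7],[0,0,-3.9,0,7]])

```text
time: 12.03
tool_pos: [0.6318, 0.1083, 0.0708]
tcp_rot: [0.064, 0.707, -0.083, 0.7]
ft_force: [4.6, -1.5, 3.8]
gripper_width: 0.822
```

```bash
python3 - <<'E'
from h import *
print(tcpb());g,b=tubs("pics/top5.png");print(g,b)
if g[0] is not 3: print(rel(g,B))
E
```

```text
('tcp in blue', array([ 67.79 , 124.734]), 'z', np.float64(0.0708), 'jaw-blue', np.float64(1.569), 'F', array([ 4.6, -1.5,  3.8]))
(1, array([[188.8, 228.4,  35.9]])) (array([5.39743918e-01, 1.08146335e-04]), np.float64(-0.2055521206283533), np.float64(0.00011417050616698625))<stdin>:3: SyntaxWarning: "is not" with 'int' literal. Did you mean "!="?
Traceback (most recent call last):
  File "h.py", line 39, in rel
    c,s=np.cos(b[1]),np.sin(b[1]);d=g[0]-b[0];return np.round([(c*d[0]+s*d[1])*1e3,(-s*d[0]+c*d[1])*1e3,g[1]-b[1]],3)
                                                     ~~~~~~~~^^^^^^^^^^^^^^^^^^^^^^^^^^^^^^^^^^^^^^^^^^^^^^^^^^^^^^^^
ValueError: setting an array element with a sequence. The requested array has an inhomogeneous shape after 1 dimensions. The detected shape was (3,) + inhomogeneous part.
```

Request:
drive_tool(commands=[[0,0,-0.2,0,7],[0,0,-0.4,0,7],[0,0,-0.4,0,7]])

```text
time: 12.33
tool_pos: [0.6277, 0.1094, 0.0708]
tcp_rot: [0.064, 0.707, -0.083, 0.7]
ft_force: [3.9, -1.6, 1.9]
gripper_width: 0.822
```

Request:
drive_tool(commands=[[0,0,1,0,7],[0,0,3,0,7],[0,0,5,0,7],[-3.5,0,6.5,0,7],[-7,0,6.5,0,7],[-10,0,6.5,0,7],[-10,0,6.5,0,7]])

```text
time: 12.92
tool_pos: [0.6959, 0.0991, 0.177]
tcp_rot: [0.065, 0.704, -0.083, 0.702]
ft_force: [2.7, -0.3, 1.8]
gripper_width: 0.824
```

```bash
python3 - <<'E'
from h import *
print(tcpb());g,b=tubs("pics/top6.png",gbox=(180,195,242,250));print(g,b)
print(rel(g,b))
E
```

```text
('tcp in blue', array([132.498, 128.893]), 'z', np.float64(0.177), 'jaw-blue', np.float64(1.569), 'F', array([ 2.7, -0.3,  1.8]))
(array([0.5909087 , 0.12169501]), np.float64(-2.6900057188144366), np.float64(0.028349300503688574)) (3, array([[244.2, 219.8,  21.2],
       [276.1, 220.8,  22.1],
       [268.9, 253. ,  22.9]]))
[[[  551.03  -2073.91   -353.278]
  [-1240.164 -3753.046  2707.522]
  [ 2057.23  -2618.605  3751.155]]

 [[-3712.779 -3128.46   3736.784]
  [-3542.648    54.821  2599.554]
  [-3139.453  2689.102  -131.131]]

 [[ -246.89   -222.49    -23.89 ]
  [ -278.79   -223.49    -24.79 ]
  [ -271.59   -255.69    -25.59 ]]]
```

Arm still occludes; look at the picture blobs without taking a new frame.

```bash
python3 - <<'E'
from h import *
im=cv2.imread("pics/top6.png")
b=blobs(im,(180,190,250,265),85,5,60);print(np.round(b,1))
P=vision.camera_params("top")
for T in(.1045,): print([ray(P,x,T).round(4) for x in b])
cv2.imwrite("pics/c6.png",cv2.resize(im[170:270,160:310],None,fx=5,fy=5))
E
```

```text
[[222.4 198.8  49.2]
 [231.9 197.7  57.4]
 [193.3 209.   33.9]
 [244.2 219.8  21.2]
 [190.2 231.3  47.4]
 [183.2 236.1   7.9]
 [188.5 240.   16.7]
 [183.4 243.5   7.8]
 [246.4 253.7  14.4]
 [183.4 262.   16.6]]
[array([0.6262, 0.0893]), array([0.6295, 0.0656]), array([0.5994, 0.1614]), array([0.5749, 0.0335]), array([0.5437, 0.1677]), array([0.5314, 0.1848]), array([0.5221, 0.1713]), array([0.5131, 0.1839]), array([0.4907, 0.0265]), array([0.4673, 0.1825])]
```

View pics/c6.png

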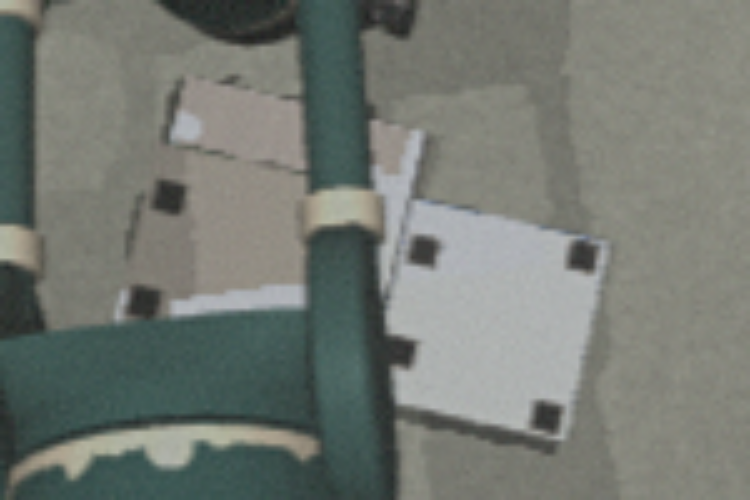

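```bash
cat >> h.py <<'E'
def wray(P,uv,z):
    x,y=uv[0]-P['cx'],uv[1]-P['cy'];r=np.hypot(x,y);th=r/P['fx'];d=P['pose'][:3,:3]@np.array([x/r*np.sin(th),y/r*np.sin(th),np.cos(th)]);c=P['pose'][:3,3]
    return (c+d*(z-c[2])/d[2])[:2]
E
python3 - <<'E'
from h import *
P=vision.camera_params("wrist");im=vision.grab_frame("wrist")[:,:,::-1].copy();cv2.imwrite("pics/w7.png",im)
for x in blobs(im,(0,0,512,384),45,80,1500):
    print(np.round(x,1),wray(P,x,.1025).round(4),wray(P,x,.049).round(4))
E
```

```text
[84.2 21.1 92.4] [ 0.5165 -0.0013] [ 0.4873 -0.0322]
[159.4  21.8 152.2] [0.5422 0.0598] [0.5198 0.045 ]
[317.4  62.5 365.9] [0.5979 0.1605] [0.5901 0.1723]
[158.3  78.5 166.8] [0.5841 0.051 ] [0.5727 0.0338]
[196.6  85.4 378.6] [0.5965 0.0768] [0.5884 0.0665]
[ 82.5 104.5 108.3] [ 0.5832 -0.0151] [ 0.5716 -0.0497]
```

View pics/w7.png

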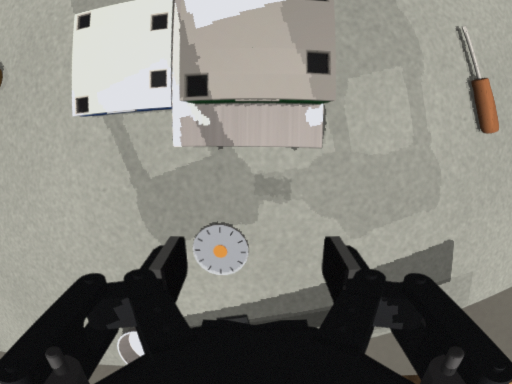

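```bash
cat >> h.py <<'E'
def fit2(q,m):
    q=np.array(q);m=np.array(m)/1e3;a=m-m.mean(0);b=q-q.mean(0)
    th=np.arctan2((a[:,0]*b[:,1]-a[:,1]*b[:,0]).sum(),(a*b).sum());Rm=np.array([[np.cos(th),-np.sin(th)],[np.sin(th),np.cos(th)]])
    t=q.mean(0)-Rm@m.mean(0);return t,th,np.sqrt((((Rm@m.T).T+t-q)**2).sum(1).mean())
E
python3 - <<'E'
from h import *
b=fit2([(.5727,.0338),(.5198,.045),(.5716,-.0497),(.4873,-.0322)],[(27,41),(-27,41),(43,-41),(-43,-41)])
g=fit2([(.5965,.0768),(.5979,.1605)],[(43,-41),(27,41)]);print(b,g,rel(g,b))
s=inblue(B,0,220);print(togo(*s,.175,B[1]),tcpb())
E
```

```text
(array([ 0.53785 , -0.000775]), np.float64(-0.20598015817020662), np.float64(8.90079825313379e-05)) (array([0.56296473, 0.12592643]), np.float64(-0.20942560288427725), np.float64(8.265668352048118e-05)) [-1.3300e+00  1.2916e+02 -3.0000e-03]
(array([ -0.54,   9.18, -12.96]), np.float64(14.98), 'q6', np.float64(-1.235)) ('tcp in blue', array([129.372, 127.816]), 'z', np.float64(0.1711), 'jaw-blue', np.float64(1.569), 'F', array([ 0.6,  0.9, -0.4]))
```

Request:
drive_tool(commands=[[-1,9.2,-6,14.98,7],[-1,9.2,-13,14.98,7],[-1,9.2,-13,14.98,7],[-1,9.2,-13,14.98,7],[-1,9.2,-13,14.98,7],[-1,9.2,-13,14.98,7],[-1,9.2,-13,14.98,7],[-1,9.2,-13,14.98,7],[-1,9.2,-13,14.98,7],[-1,9.2,-13,14.98,7],[-1,9.2,-13,14.98,7],[-1,9.2,-13,14.98,7]])

```text
time: 14.02
tool_pos: [0.5821, 0.2153, 0.176]
tcp_rot: [-0.523, -0.46, 0.546, -0.465]
ft_force: [-0.2, -0.9, -0.5]
gripper_width: 0.816
```

Request:
drive_tool(commands=[[0,0,0,0,7],[0,0,0,0,7]])

```text
time: 14.18
tool_pos: [0.5795, 0.2146, 0.1726]
tcp_rot: [-0.52, -0.462, 0.548, -0.465]
ft_force: [0.1, -0.4, -0.5]
gripper_width: 0.818
```

```bash
python3 - <<'E'
from h import *
s=inblue(B,0,220);print(togo(*s,.07,B[1]),tcpb())
E
```

```text
(array([10.24,  0.76, -0.5 ]), np.float64(0.63), 'q6', np.float64(0.474)) ('tcp in blue', array([ -5.199, 218.008]), 'z', np.float64(0.1726), 'jaw-blue', np.float64(0.066), 'F', array([ 0.1, -0.4, -0.5]))
```

Request:
drive_tool(commands=[[3.5,0.7,-0.3,0.63,7],[7,0.7,-0.3,0.63,7],[10,0.7,-0.3,0.63,7],[10.2,0.7,-0.3,0.63,7],[10.2,0.7,-0.3,0.63,7],[10.2,0.7,-0.3,0.63,7]])

```text
time: 14.68
tool_pos: [0.5844, 0.2137, 0.071]
tcp_rot: [-0.535, -0.444, 0.562, -0.448]
ft_force: [-0.1, -0.0, -0.4]
gripper_width: 0.821
```

```bash
python3 - <<'E'
from h import *
o=env.get_obs();print(Ro.from_quat(o['tcp_rot']).as_matrix().round(3))
for y in(66,100,194): print(y,togo(*inblue(B,0,y),.07,B[1]))
print(tcpb());g,b=tubs("pics/top8.png",gbox=(180,195,242,250));print(g,b)
E
```

```text
[[-0.027  0.979 -0.204]
 [-0.029 -0.205 -0.978]
 [-0.999 -0.02   0.034]]
66 (array([6.10e-01, 1.00e-02, 1.52e+01]), np.float64(0.01), 'q6', np.float64(0.539))
100 (array([ 0.5 ,  0.02, 11.8 ]), np.float64(0.01), 'q6', np.float64(0.539))
194 (array([0.18, 0.03, 2.41]), np.float64(0.01), 'q6', np.float64(0.539))
('tcp in blue', array([ -0.271, 218.145]), 'z', np.float64(0.071), 'jaw-blue', np.float64(0.001), 'F', array([-0.1, -0. , -0.4]))
(7, array([[193.4, 209. ,  26.1],
       [226.8, 210.1,  23.8],
       [188.1, 230.1,  28.4],
       [239.5, 240. ,  18.6],
       [219. , 243.7,  24.7],
       [182.8, 246.4,  29.1],
       [194.5, 248.5,  18.6]])) (array([5.39727282e-01, 1.24228651e-04]), np.float64(-0.20595966114106298), np.float64(0.0001388873719804768))
```

```bash
python3 - <<'E'
from h import *
P=vision.camera_params("top")
g=fit([ray(P,x,.1045) for x in [(193.4,209.),(226.8,210.1),(188.1,230.1),(219,243.7)]]);print(g,rel(g,(np.array([.53973,.00012]),-.206)))
E
```

```text
(array([0.56462679, 0.12675995]), np.float64(-0.20724745915665652), np.float64(0.0003715277165957472)) [-1.53300e+00  1.29055e+02 -1.00000e-03]
```

Request:
drive_tool(commands=[[0.1,0,1,0,7],[0.18,0.03,2.2,0,7],[0.2,0.03,2.7,0,7],[0.2,0.05,3.2,0,7],[0.22,0.05,3.8,0,7],[0.25,0.05,4.4,0,7],[0.27,0.05,5.0,0,7],[0.3,0.05,5.6,0,7],[0.32,0.07,6.2,0,7],[0.35,0.07,6.8,0,7],[0.37,0.07,7.4,0,7],[0.4,0.1,8.0,0,7]])

```text
time: 15.73
tool_pos: [0.5721, 0.1367, 0.0733]
tcp_rot: [-0.538, -0.443, 0.56, -0.448]
ft_force: [1.8, 6.8, 6.1]
gripper_width: 0.815
```

```bash
python3 - <<'E'
from h import *
for y in(66,80,100): print(y,togo(*inblue(B,0,y),.07,B[1]))
print(tcpb());g,b=tubs("pics/top9.png",gbox=(195,195,260,255));print(g,b)
E
```

```text
66 (array([ 0.54, -0.35,  7.41]), np.float64(0.0), 'q6', np.float64(0.425))
80 (array([ 0.5 , -0.35,  6.01]), np.float64(0.0), 'q6', np.float64(0.425))
100 (array([ 0.45, -0.35,  4.01]), np.float64(0.0), 'q6', np.float64(0.425))
('tcp in blue', array([  3.518, 140.193]), 'z', np.float64(0.0733), 'jaw-blue', np.float64(0.0), 'F', array([1.8, 6.8, 6.1]))
(2, array([[247.7, 214.5,  24.2],
       [240.1, 248.1,  24.2]])) (array([ 0.53791872, -0.0024315 ]), np.float64(-1.76039521312081), np.float64(0.009130577808295166))
```

```bash
python3 - <<'E'
from h import *
P=vision.camera_params("top")
print(np.round(blobs(cv2.imread("pics/top9.png"),(195,195,300,265),85,10,60),1))
g=fit2([ray(P,x,.1045) for x in [(247.7,214.5),(240.1,248.1)]],[(43,-41),(-43,-41)]);print(g,rel(g,(np.array([.53973,.00012]),-.206)))
E
```

```text
[[247.7 214.5  24.2]
 [276.1 220.8  22.3]
 [240.1 248.1  24.2]
 [268.9 253.   21.7]
 [256.8 256.2  39.8]]
(array([0.55454039, 0.07390869]), np.float64(-0.20348815879514145), np.float64(0.00018289237498186013)) [-5.9600e-01  7.5258e+01  3.0000e-03]
```

Request:
drive_tool(commands=[[0.05,0,0.6,0,7],[0.1,0,1.2,0,7],[0.1,0,1.8,0,7],[0.12,0,2.4,0,7],[0.15,0,3.0,0,7],[0.15,0,3.5,0,7],[0.2,0,4.0,0,7],[0.2,0,4.5,0,7],[0.2,0,5.0,0,7],[0.2,0,5.4,0,7],[0.2,0,5.4,0,7]])

```text
time: 16.7
tool_pos: [0.5609, 0.0817, 0.0732]
tcp_rot: [-0.538, -0.442, 0.56, -0.449]
ft_force: [1.4, 1.8, 2.1]
gripper_width: 0.817
```

```bash
python3 - <<'E'
from h import *
print(tcpb());g,b=tubs("pics/top10.png",gbox=(195,195,300,265));print(g)
E
```

```text
('tcp in blue', array([ 3.881, 84.143]), 'z', np.float64(0.0732), 'jaw-blue', np.float64(-0.0), 'F', array([1.4, 1.8, 2.1]))
(array([ 0.53432459, -0.03026258]), np.float64(1.3787717535945498), np.float64(0.02722434809899648))
```

```bash
python3 - <<'E'
from h import *
P=vision.camera_params("top")
B0=blobs(cv2.imread("pics/top10.png"),(195,195,310,265),85,10,60);print(np.round(B0,1))
q=sorted([x for x in B0 if 255<x[0]<275 and 20<x[2]<30],key=lambda x:x[1])
for z in(.103,.1045):
  g=fit2([ray(P,q[0],z),ray(P,q[-1],z)],[(43,-41),(-43,-41)]);print(g,rel(g,(np.array([.53973,.00012]),-.206)))
im=cv2.imread("pics/top10.png");cv2.imwrite("pics/c10.png",cv2.resize(im[190:270,190:310],None,fx=5,fy=5,interpolation=cv2.INTER_CUBIC))
E
```

```text
[[269.6 219.3  25.9]
 [276.7 220.9  16.6]
 [262.1 253.   25.8]
 [269.5 253.1  17.6]
 [260.4 261.5  19.5]]
(array([0.54345387, 0.01886107]), np.float64(-0.20330467059969495), np.float64(0.00012276869551878627)) [-1.8800e-01  1.9107e+01  3.0000e-03]
(array([0.54351787, 0.01889932]), np.float64(-0.20330467059969498), np.float64(0.00018291173561084186)) [-1.3300e-01  1.9157e+01  3.0000e-03]
```

View pics/c10.png

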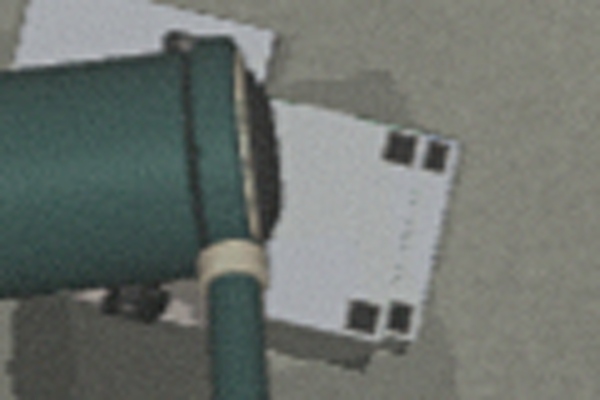

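Request:
drive_tool(commands=[[0.02,0,0.4,0,7],[0.03,0,0.8,0,7],[0.05,0,1.2,0,7],[0.05,0,1.5,0,7],[0.05,0,1.7,0,7],[0.05,0,1.8,0,7],[0.05,0,1.8,0,7]])

```text
time: 17.33
tool_pos: [0.5563, 0.0635, 0.0725]
tcp_rot: [-0.537, -0.443, 0.561, -0.448]
ft_force: [-0.4, 0.2, -0.3]
gripper_width: 0.821
```

```bash
python3 - <<'E'
from h import *
print(tcpb());P=vision.camera_params("top");im=vision.grab_frame("top")[:,:,::-1].copy();cv2.imwrite("pics/top11.png",im)
B0=blobs(im,(255,195,310,265),85,10,60);print(np.round(B0,1))
q=sorted([x for x in B0 if 262<x[0]<282 and 20<x[2]<30],key=lambda x:x[1])
for z in(.098,.103):
  g=fit2([ray(P,q[0],z),ray(P,q[-1],z)],[(43,-41),(-43,-41)]);print(g,rel(g,(np.array([.53973,.00012]),-.206)))
E
```

```text
('tcp in blue', array([ 3.13 , 65.363]), 'z', np.float64(0.0725), 'jaw-blue', np.float64(-0.0), 'F', array([-0.4,  0.2, -0.3]))
[[276.7 221.2  24.2]
 [269.2 254.7  26.2]
 [262.8 261.1  54.7]]
(array([0.53910208, 0.00088418]), np.float64(-0.20387847238767967), np.float64(0.00018703712624382172)) [-0.771  0.62   0.002]
(array([0.53933478, 0.0010947 ]), np.float64(-0.20387847238767964), np.float64(0.00038628184436366843)) [-0.586  0.873  0.002]
```

Request:
drive_tool(commands=[[0,0,-1,0,7],[0,0,-3,0,7],[-1,0,-6,0,7],[-5,0,-9,0,7],[-9,0,-13,0,7],[-11,0,-17,0,7],[-11,0,-21,0,7],[-11,0,-25,0,7],[-11,0,-29,0,7],[-11,0,-29,0,7],[-11,0,-29,0,7]])

```text
time: 18.3
tool_pos: [0.6182, 0.3555, 0.1732]
tcp_rot: [-0.537, -0.444, 0.559, -0.449]
ft_force: [-0.3, 0.4, -0.2]
gripper_width: 0.817
```

```bash
python3 - <<'E'
from h import *
print(tcpb());P=vision.camera_params("top");im=vision.grab_frame("top")[:,:,::-1].copy();cv2.imwrite("pics/top12.png",im)
B0=blobs(im,(237,195,310,265),85,10,60);print(np.round(B0,1))
q=[x for x in B0 if 20<x[2]<32]
for z in(.0985,.1035):
  g=fit([ray(P,x,z) for x in q]);print(z,g,rel(g,(np.array([.53973,.00012]),-.206)))
s=vision.grab_frame("scene")[:,:,::-1].copy();cv2.imwrite("pics/s12.png",s)
c=np.zeros((560,800,3),np.uint8);c[:,:400]=cv2.resize(im[190:274,230:290],(400,560),interpolation=cv2.INTER_CUBIC);c[:400,400:]=cv2.resize(s[120:220,210:310],(400,400),interpolation=cv2.INTER_CUBIC)
cv2.imwrite("pics/c12.png",c)
E
```

```text
('tcp in blue', array([  3.616, 363.81 ]), 'z', np.float64(0.1732), 'jaw-blue', np.float64(0.004), 'F', array([-0.3,  0.4, -0.2]))
[[243.5 220.1  22.8]
 [276.7 221.2  22.4]
 [238.7 241.   22.9]
 [269.2 254.7  24.8]]
0.0985 (array([0.53925065, 0.00082427]), np.float64(-0.20727900559484244), np.float64(0.00018857785987542978)) [-0.613  0.591 -0.001]
0.1035 (array([0.53944411, 0.00084822]), np.float64(-0.2072790055948422), np.float64(0.000418173828800993)) [-0.429  0.654 -0.001]
```

View pics/c12.png

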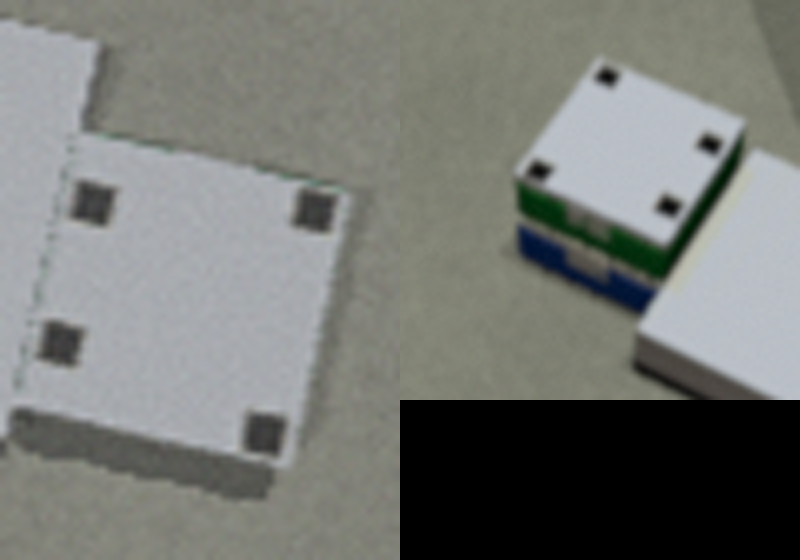

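```bash
python3 - <<'E'
from h import *
T,S=vision.camera_params("top"),vision.camera_params("scene")
def pm(P): return np.diag([1,1,1])@np.array([[P['fx'],0,P['cx']],[0,P['fy'],P['cy']],[0,0,1]])@np.linalg.inv(P['pose'])[:3]
def match(tb,s,z):
    out=[]
    for x in tb:
        w=np.r_[ray(T,x,z),z,1];u=pm(S)@w;u=u[:2]/u[2]
        y=min(s,key=lambda v:np.hypot(v[0]-u[0],v[1]-u[1]))
        X=cv2.triangulatePoints(pm(T),pm(S),np.array(x[:2]).reshape(2,1),np.array(y[:2]).reshape(2,1));out.append((X[:3]/X[3]).ravel())
    return np.round(out,4)
t0,s0=cv2.imread("pics/top0.png"),cv2.imread("pics/scene0.png");t1,s1=cv2.imread("pics/top12.png"),cv2.imread("pics/s12.png")
f=lambda im,b:[x for x in blobs(im,b,85,5,45)]
sb=lambda im:[x for x in blobs(im,(215,125,345,225),85,4,45)]
print("green0",match(f(t0,(190,192,235,243)),sb(s0),.1045)[:,2]);print("blue0",match(f(t0,(254,215,301,265)),sb(s0),.051)[:,2])
for z in(.0985,.1035): print("now",match([x for x in f(t1,(237,195,290,262)) if x[2]>20],sb(s1),z)[:,2])
o=np.array([x for x in f(t1,(237,195,290,262)) if x[2]>20])
def sc(b):
    r=[(fit([ray(T,x,z) for x in b])[2],z) for z in np.arange(.08,.12,.0005)];return min(r)
print("scale z: green0",sc(f(t0,(190,192,235,243))),"now",sc(o))
E
```

```text
green0 [0.1046 0.1055 0.1057 0.1054]
blue0 [ 0.0524  0.0514  0.0515 -0.0661]
now [0.099  0.0981 0.0996 0.0991]
now [0.099  0.0981 0.0996 0.0991]
scale z: green0 (np.float64(0.00014763179978098754), np.float64(0.10400000000000002)) now (np.float64(0.00011597087308834833), np.float64(0.09550000000000002))
```

```bash
python3 - <<'E'
from plant import env,ticket
print(env.get_obs()['time'],ticket.hand_in())
E
```

```text
the job is handed in; nothing more can be done
18.4 None
```

The stacking job is done and handed in at 18.4 s of the 72 s allowed; `hand_in` gives no verdict, so the result rests on my own checks.

**What I did**
- I took the brass weight off the blue tub and stood it on the counter.
- I pushed the blue tub with both open fingers until the force rose to about 22 N against the step.
- I pushed the green tub sideways by about 15 mm, which also squared it up. Then I slid it across onto the blue lid.

**Last checks**
- **Position:** the green tub sits within about 0.7 mm of the blue tub's centre in x and y, with yaw within 0.002 rad. This uses the blue tub's position from before the final slide, because the green tub now hides its recesses.
- **Height:** matching points in the top and scene pictures put the green lid 6.3 mm lower than at the start. Fully home is 6.5 mm and standing on the flat lid would be 1.5 mm. The four lid recesses agree to about 1.5 mm, so the lid looks level.
- **Arm:** it is clear of everything, with no force on the wrist.

**Disagreements and gaps**
- A height estimate from picture scale alone gave about 2.5 mm lower still. That method is weak, but it also points to the feet being home.
- I saw the weight upright after placing it and again later, but did not recheck it at the end.
- I did not measure the three bystanders; the arm never went near them at low height.

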